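# Load the mirror viewing box and hold its sprung lid at the 45-degree mark

### The arm

A 6-joint arm with a two-finger parallel gripper is mounted at the origin on a cart in front of the work surface, level with it; the furniture and walls round the work are solid. World frame = base frame: x ahead of the robot, y to its left, z up, the work surface at z = 0. Lengths are in m, angles in rad, forces in N, time in s.
With the tool pointing down it reaches from about 0.3 to 0.85 m from the base axis. Payload 5.4 kg.
Tool frame: the origin (TCP) lies on the front face of the gripper's body, between the roots of the fingers; the fingertips stand 73 mm ahead of it and the grasp point (between the pads) lies 54 mm ahead of it; z points along the fingers, y is the line along which they close (so a half turn about z gives the same grasp; the last joint's range is limited). The gripper opens to 85 mm and grips with 20 to 120 N. Pads are 22 mm wide; open, the fingers measure 114 mm over their backs; the gripper's body (76 mm by 85 mm) begins 54 mm behind the grasp point. The pads swing forward as they close: fully open they stand 13 mm farther back than shut.
Start: joints at [-1.467, 0.158, 1.597, -0, 1.386, -0.21], TCP at [0.177, -0.547, 0.304] pointing down, gripper open.
Joint ranges: [-2.91, 2.91], [-0.94, 2.29], [0.18, 2.7], [-1.29, 4.43], [0.17, 2.64], [-3, 3]. Speed limits (rad/s): [2.57, 2.57, 3.14, 3.14, 3.14, 3.14].

### API

Orientations are given as a rotation vector (axis times angle).
In Python, from bench import arm gives the robot as it stands. Calls block until the motion is done:
- arm.move_ptp(position, orientation): joint-space move of the TCP to a pose.
- arm.move_l(position, frame=None, feed=0.15, max_force=None): straight line of the TCP; frame=None keeps the orientation; feed is the mean speed in m/s. With max_force (N) it stops when the force on the tool has changed by that much, and returns True; else False.
- arm.movej(angles): joint-space move.
- arm.grip(opening, force=None): finger opening in m; force is the grip in N (None keeps the last); returns when the fingers have stopped.
- arm.wait(seconds).
- arm.ik(position, orientation): joint angles nearest the present ones, or None.
- arm.capture(name): name is "scene" or "top"; returns the picture (480x640x3 uint8, red, green, blue); there is no depth.
- arm.camera_info(name): a dict with "mtx" (3x3 intrinsics, pixels), "dist_coeffs" ([k1, k2, p1, p2, k3] as OpenCV has them; the pictures are not rectified), "xyz" and "rotation" of the camera in the world. Camera axes: x right, y down, z forward; pixel columns grow to the right and rows downward; lengths in m; the calibration is good to about 2 mm. A picture is of the moment at which its call begins. camera_info takes no time and is no camera call.
A pose or a line that the arm cannot do raises arm.MotionError and nothing moves.
- arm.job_done(): hands the job in; it is judged then, once.
Readings, each from a call of its own:
- arm.get_clock(): time.
- arm.get_joint_pos(): joint angles.
- arm.get_dq(): joint speeds.
- arm.get_joint_torque(): joint torques, N m.
- arm.get_position(): TCP position.
- arm.get_orientation(): TCP orientation.
- arm.get_ft_force(): force on the tool from outside, world axes, zero at the start.
- arm.get_torque(): the same for the moment, N m.
- arm.get_grip_width(): finger opening in m.
- arm.get_gripper_force(): force on a finger pad.
Only numpy, scipy, OpenCV 4.12 (cv2) and the standard library are available. Lean on these libraries where they do the work, as an engineer would, in place of code of your own. Each camera call takes 0.05 s, during which the arm holds its last target. There are 200 camera calls.

### The job

Inspect a bearing in the mirror viewing box: lay the larger of the two loose ball bearings flat in the round nest of the box's open drawer, push the drawer fully home, then lift the sprung mirror lid until its red pointer stands on the green 45-degree mark of the scale. The lid falls shut when let go, so finish while still holding it there, steady. Leave the small bearing, the screwdriver and the feeler gauge where they lie.

Things in the scene. Friction and masses are not known exactly. Their poses are not given: they have to be found in the camera images.
- viewer: mirror viewing box, fixed to the table: grey housing 140 (x) x 160 (y) x 68 mm high, black lid on top. Origin: centre of its underside. Its x axis points from the drawer side to the hinge side, away from the robot; z up. On its right (-y) side stands an aluminium scale plate, up to 90 mm above the housing top, with a bold green mark 45 degrees round the hinge
- drawer (a joint): the drawer under the window: 0 = fully home, grows as it comes out towards -x of viewer, up to 0.125 m; starts more than 0.11 m out, slides stiffly (about 2 N) and stays where it is left
- nest (a point): centre of the floor of the round white-bottomed nest in the drawer's level dark steel plate: a recess 51 mm across, 4 mm deep, with a small chamfer, its floor 16 mm above the table; nothing stands above the plate within 50 mm of the centre while the drawer is out. Moves with the drawer; axes as viewer
- drawer_bar (a point): middle of the steel bow handle on the drawer front: round bar 9 mm thick, 64 mm long along y of viewer, 34 mm above the table, 28 mm in front of the drawer front (152 mm wide, from 10 to 58 mm above the table). With the drawer home the bar lies 107 mm from the viewer's origin towards -x of viewer. Push bar or front towards +x to shut the drawer
- lid (a joint): angle of the black mirror lid (rad): 0 = shut, grows as its robot-side edge rises; 0.785 (45 degrees) is the green mark; stops at 1.4. A spring and its weight pull it shut all the time: about 3 N at the handle when shut, 4 N at 45 degrees. It starts shut
- lid_axis (a point): middle of the lid's hinge axis, at the back of the housing top: 70 mm behind the viewer's centre (+x of viewer), 68 mm above the table; the axis runs along y of viewer
- lid_bar (a point): middle of the steel bow handle on the lid: round bar 10 mm thick, 64 mm long along y of viewer, its centre 39 mm above the lid's top face. Lid shut: 120 mm from the hinge axis towards the robot and 50 mm above the axis; it swings about the axis, up and back away from the robot. Gripped from above across the bar, it can turn between the finger pads. Its axes turn with the lid
- bearing: the larger ball bearing, steel ring 47 mm across, 14 mm high, bore 20 mm, 0.1 kg, lying flat; origin: centre of its underside
- small_bearing: the smaller ball bearing, 36 mm across, 11 mm high; origin: centre of its underside. Not to be used
- red_screwdriver: screwdriver with a red handle, 193 mm long along its x, 28 mm thick; origin: below its middle. Not to be used
- feeler: feeler gauge fanned open, 100 x 70 x 11 mm; origin: centre of its underside. Not to be used

How it is judged:
On the way, in this order (a step that is already met when the one before it is completed fails the run):
1. the larger bearing lies flat in the nest of the open drawer, let go (horizontal distance between bearing and nest below 0.004 m and z of bearing in the frame of nest below 0.002 m and contact force between bearing and the fingers below 0.1 N and value of joint drawer above 0.02 m), for 0.2 s.
2. the drawer is fully home with the bearing in it, the lid still shut (value of joint drawer below 0.004 m and value of joint lid below 0.1 rad and horizontal distance between bearing and nest below 0.004 m and z of bearing in the frame of nest below 0.002 m), for 0.2 s.
3. the lid is held at the 45-degree mark (value of joint lid between 0.698 and 0.873 rad and contact force between lid and the fingers above 1.5 N), for 0.5 s.
At the end, for the whole second after the job is handed in: The fingers hold the lid steady at 45 degrees, give or take 5 degrees, carrying it against its spring; the drawer is home within 4 mm; the larger bearing lies in the nest, centred within 4 mm and down on its floor within 2 mm (all of step 3 and velocity of joint lid between -0.05 and 0.05 rad/s and value of joint drawer below 0.004 m and horizontal distance between bearing and nest below 0.004 m and z of bearing in the frame of nest below 0.002 m); the arm keeps its last pose, push and grip.
It fails at once if the small bearing, the screwdriver or the feeler gauge is moved more than 25 mm (distance of any of small_bearing, red_screwdriver, feeler from where it was at the start of the episode above 0.025 m).
It also fails if it takes over 61 s, if anything falls off the work surface, if the arm or the gripper's body presses on something with over 40 N, if the wrist force passes 120 N, or if a joint passes its speed limit or range.

## Working session

There is one attempt and no reset: what is moved stays moved. The work goes in short steps, each a Python script; the robot and the scene stay as the last script left them, time stands still between calls to the robot, and variables do not carry over. Pictures are saved under pics/ and viewed, at most 10 in all, crops included, and the job is handed in when it is done.

```bash
mkdir -p pics; python3 - <<'E'
from bench import arm
import cv2
for n in("scene","top"):
    cv2.imwrite(f"pics/{n}0.png",arm.capture(n)[:,:,::-1]); print(n,arm.camera_info(n))
print(arm.get_clock(),arm.get_orientation())
E
```

```text
scene {'mtx': array([[492.76938925,   0.        , 314.97924636],
       [  0.        , 492.76938925, 236.7384225 ],
       [  0.        ,   0.        ,   1.        ]]), 'dist_coeffs': array([-0.13606173,  0.        ,  0.        ,  0.        ,  0.        ]), 'xyz': array([0.16649738, 0.72316292, 0.48707121]), 'rotation': array([-0.67396187,  2.34103291, -1.52061295])}
top {'mtx': array([[441.91171605,   0.        , 316.03157521],
       [  0.        , 441.91171605, 246.08055206],
       [  0.        ,   0.        ,   1.        ]]), 'dist_coeffs': array([-0.03452976,  0.        ,  0.        ,  0.        ,  0.        ]), 'xyz': array([ 0.42446493, -0.02043939,  0.91344081]), 'rotation': array([-2.10571806,  2.10814978, -0.16125423])}
0.1 [-3.10131916e+00 -4.90593299e-01 -1.54897943e-04]
```

View pics/top0.png

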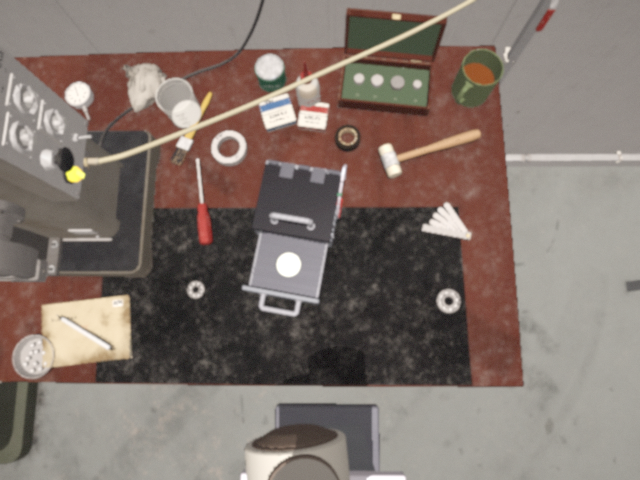

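View pics/scene0.png

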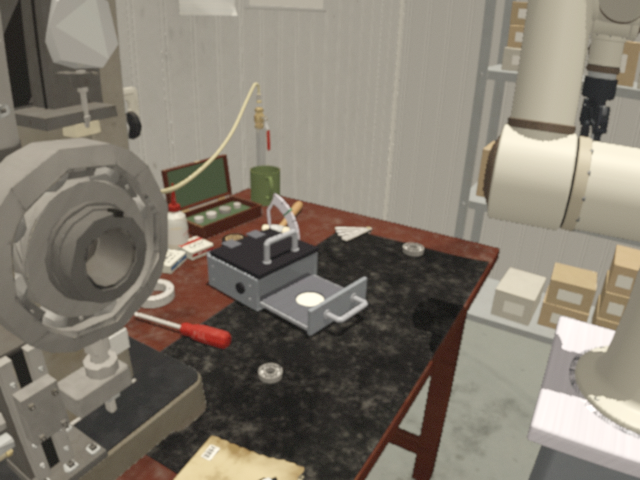

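Top view: the larger bearing is at about (448,301), the smaller at (195,289), the nest at about (288,264), the drawer bar near (280,311) and the lid bar near (291,219). I'll enlarge both areas.

```bash
cat > h.py <<'E'
from bench import arm
import cv2, numpy as np
from scipy.spatial.transform import Rotation as R
def w(px,z,n="top"):
    c=arm.camera_info(n); u=cv2.undistortPoints(np.array([[px]],float),c["mtx"],c["dist_coeffs"])[0,0]
    d=R.from_rotvec(c["rotation"]).apply([u[0],u[1],1]); return c["xyz"]+d*(z-c["xyz"][2])/d[2]
def px(p,n="top"):
    c=arm.camera_info(n); r=R.from_rotvec(c["rotation"]).inv()
    return cv2.projectPoints(r.apply(np.array([p])-c["xyz"]),np.zeros(3),np.zeros(3),c["mtx"],c["dist_coeffs"])[0].ravel()
E
python3 - <<'E'
import cv2,numpy as np
im=cv2.imread("pics/top0.png")
a=cv2.resize(im[150:325,235:365],None,fx=3.4,fy=3.4,interpolation=cv2.INTER_CUBIC)
b=cv2.resize(im[275:327,422:474],None,fx=6,fy=6,interpolation=cv2.INTER_CUBIC)
o=np.zeros((600,770,3),np.uint8);o[:a.shape[0],:a.shape[1]]=a[:600];o[:312,450:762]=b;cv2.imwrite("pics/crop.png",o)
from h import *
def blob(x0,y0,x1,y1,t):
    g=cv2.GaussianBlur(im[y0:y1,x0:x1],(3,3),0).min(2); m=(g>t).astype(np.uint8)
    c=max(cv2.findContours(m,0,1)[0],key=cv2.contourArea)
    return [np.add(e,0) for e in [np.array(cv2.fitEllipse(c)[0])+[x0,y0],cv2.fitEllipse(c)[1]]]
B=blob(430,283,466,319,110);S=blob(182,276,210,304,110);N=blob(270,245,308,283,195)
print(B,S,N); print(w(B[0],.012),w(S[0],.009),w(N[0],.016))
E
```

```text
[array([448.09872818, 300.59015274]), array([23.19529152, 24.04521751])] [array([195.42434883, 289.32516575]), array([16.71541405, 17.45035934])] [array([288.1782341 , 264.18221092]), array([24.2217083 , 24.85809326])]
[ 0.48277317 -0.25511931  0.012     ] [0.50632628 0.26156264 0.009     ] [0.55743447 0.06868211 0.016     ]
```

View pics/crop.png

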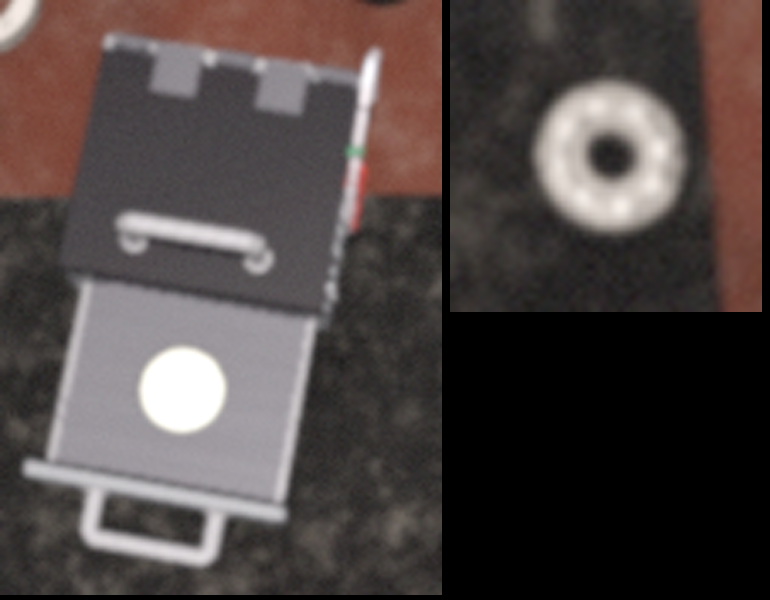

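The crop shows the lid bar from (118,222) to (265,243), the drawer bar from (85,540) to (215,560), and the drawer front from (22,467) to (287,515). The next script converts these to world positions and cross-checks them.

```bash
python3 - <<'E'
from h import *
f=lambda a,z:w((235+(a[0]+.5)/3.4-.5,150+(a[1]+.5)/3.4-.5),z)
def rep(n,a,b,z):
    A,B=f(a,z),f(b,z);d=A-B;print(n,(A+B)/2,np.linalg.norm(d),"yaw",np.degrees(np.arctan2(-d[0],d[1])))
rep("lidbar",(118,222),(265,243),.118)
rep("drawerbar",(85,540),(215,560),.034)
rep("front",(22,467),(287,515),.058)
rep("lidfront",(62,280),(325,322),.079)
N=w((288.178,264.182),.016)
L=(f((118,222),.118)+f((265,243),.118))/2
print(np.degrees(np.arctan2(L[1]-N[1],L[0]-N[0])),np.linalg.norm((L-N)[:2]))
# scene cross-check: nest blob
im=arm.capture("scene"); g=cv2.GaussianBlur(im,(3,3),0).min(2)
m=(g[285:315,290:330]>195).astype(np.uint8);c=max(cv2.findContours(m,0,1)[0],key=cv2.contourArea)
e=cv2.fitEllipse(c);print(e,w(np.array(e[0])+[290,285],.016,"scene"))
m=(g[236:262,398:430]>120).astype(np.uint8);c=max(cv2.findContours(m,0,1)[0],key=cv2.contourArea)
e=cv2.fitEllipse(c);print(e,w(np.array(e[0])+[398,236],.010,"scene"))
print(arm.get_position(),R.from_rotvec(arm.get_orientation()).as_matrix().round(3))
E
```

```text
lidbar [0.62903962 0.0546963  0.118     ] 0.08176352146630346 yaw -8.733982107458719
drawerbar [0.4603809  0.08442276 0.034     ] 0.07703936828332224 yaw -8.529272613787226
front [0.49280675 0.07995617 0.058     ] 0.15462411146027039 yaw -10.180708134121323
lidfront [0.59896324 0.05705112 0.079     ] 0.15246460009581783 yaw -9.511879523684879
-11.052236790246091 0.07295786784250437
((19.499267578125, 14.042956352233887), (12.3085298538208, 26.07039451599121), 91.2000503540039) [0.5594774  0.06745546 0.016     ]
((14.981444358825684, 11.325998306274414), (6.07628059387207, 21.056352615356445), 97.74024963378906) [ 0.48472626 -0.26006881  0.01      ]
[ 0.17741372 -0.54656923  0.30316866] [[ 0.951  0.309 -0.   ]
 [ 0.309 -0.951  0.001]
 [ 0.    -0.001 -1.   ]]
```

The measurements agree: yaw is about -9.7°, the drawer is 0.115 m out, and the sizes match. Next I'll squeeze the bearing along two directions to centre it, then lift it.

```bash
cat >> h.py <<'E'
YAW=np.radians(-9.7); X=np.array([np.cos(YAW),np.sin(YAW),0]); Z=np.array([0,0,1.])
NEST=np.array([.5583,.0682,.016]); LB=np.array([.629,.0547,.118]); DB=np.array([.4604,.0844,.034])
def o(psi): return (R.from_euler("z",psi)*R.from_matrix(np.diag([1.,-1,-1]))).as_rotvec()
def st(s): print(s,arm.get_clock(),arm.get_position().round(4),np.round(arm.get_ft_force(),1),round(arm.get_grip_width(),4),round(arm.get_gripper_force(),1))
E
python3 - <<'E'
from h import *
P=np.array([.4837,-.257,0])
for n,p,s in[("b",P+.1*Z,0),("b90",P+.1*Z,-np.pi/2),("b-90",P+.1*Z,np.pi/2),("nest",NEST+.1*Z,YAW),("db",DB-.04*X+.06*Z,YAW),("lb+",LB+.054*Z,YAW+np.pi/2),("lb-",LB+.054*Z,YAW-np.pi/2),("lbe+",LB+.07*X+.124*Z,YAW+np.pi/2),("lbe-",LB+.07*X+.124*Z,YAW-np.pi/2)]:
    q=arm.ik(p,o(s));print(n,None if q is None else np.round(q,2))
arm.grip(.085,30)
arm.move_ptp(P+.14*Z,o(np.pi/2)); st("above")
print(arm.move_l(P+.070*Z,feed=.06,max_force=4)); z=arm.get_position()[2]; st("touch")
arm.move_l([*P[:2],z+.003]); arm.grip(.03,20); st("sq1"); arm.grip(.075)
arm.move_l([*P[:2],.12]); arm.move_ptp(P+.12*Z,o(0)); arm.grip(.065)
print(arm.move_l(P+.065*Z,feed=.05,max_force=4)); z=arm.get_position()[2]; st("touch2")
arm.move_l([*P[:2],z+.0065]); arm.grip(.03,30); st("sq2")
arm.move_l([*P[:2],.25]); st("lift")
cv2.imwrite("pics/l.png",np.vstack([cv2.resize(arm.capture("top")[240:360,380:540],(640,480)[:2])])[:,:,::-1])
E
```

```text
b [-0.71  0.34  1.82 -0.    0.98  0.86]
b90 [-0.71  0.34  1.82 -0.    0.98  2.43]
b-90 [-0.71  0.34  1.82 -0.    0.98 -0.71]
nest [-0.09  0.35  1.77 -0.    1.02  1.65]
db [-0.07  0.08  2.15 -0.    0.91  1.67]
lb+ [-0.1   0.43  1.54  0.    1.17  0.06]
lb- None
lbe+ [-0.11  0.52  1.27  0.    1.36  0.06]
lbe- None
above 2.025 [ 0.4837 -0.2582  0.1407] [-0.1  0.3 -0.1] 0.0852 0.0
False
touch 3.3417 [ 0.484  -0.2572  0.0705] [0.  0.3 0.1] 0.0851 0.0
sq1 4.05 [ 0.4838 -0.257   0.0737] [-1.   0.1  3.4] 0.0445 20.4
True
touch2 7.5917 [ 0.4834 -0.2567  0.0663] [-1.4  1.5  5.6] 0.0648 2.7
sq2 8.1667 [ 0.4836 -0.2568  0.073 ] [-1.   1.3  4.8] 0.0443 30.2
lift 9.5 [ 0.4832 -0.2566  0.2487] [-0.9  0.1 -1.5] 0.0445 30.8
```

The fingertips touched the table during the squeeze, which is too low for the 4 mm nest depth. I'll set the bearing down and regrip 6 mm higher.

```bash
python3 - <<'E'
from h import *
P=np.array([.4837,-.257,0])
arm.move_l([*P[:2],.085],feed=.25); print(arm.move_l([*P[:2],.068],feed=.03,max_force=4)); st("down"); z=arm.get_position()[2]
arm.grip(.056); arm.move_l([*P[:2],z+.0065]); arm.grip(.03,35); st("regrip")
arm.move_l([*P[:2],.25],feed=.25); st("lift")
arm.move_ptp(NEST+.2*Z,o(YAW)); arm.move_l(NEST+.11*Z,feed=.2); st("over nest")
cv2.imwrite("pics/n.png",np.hstack([cv2.resize(arm.capture("scene")[240:340,250:380],(780,600),interpolation=cv2.INTER_CUBIC)])[:,:,::-1])
E
```

```text
True
down 10.8167 [ 0.4841 -0.2574  0.0729] [-0.4 -0.5  3.8] 0.044 31.3
regrip 11.625 [ 0.484  -0.2573  0.0803] [-2.4  1.5  6.6] 0.0437 34.6
lift 12.4583 [ 0.4829 -0.2563  0.248 ] [-0.4 -0.9 -2.8] 0.0433 35.8
over nest 14.325 [0.559  0.0675 0.1269] [-0.  -0.1 -1.3] 0.0429 35.8
```

View pics/n.png

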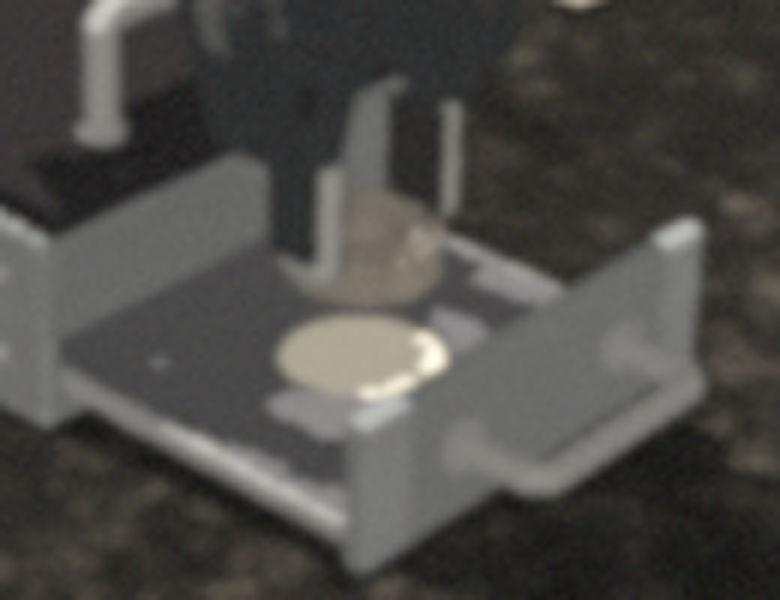

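The bearing hangs level over the nest. Its outline, about 150x115 px in the crop, matches a flat 47x14 ring. I'll lower it until it makes contact.

```bash
python3 - <<'E'
from h import *
print(arm.move_l(np.r_[NEST[:2],.105],feed=.1)); st("pre")
print(arm.move_l(np.r_[NEST[:2],.094],feed=.02,max_force=5)); st("contact")
E
```

```text
False
pre 14.7333 [0.5582 0.0682 0.1051] [-0.3  0.1 -0.9] 0.0427 35.8
True
contact 15.2083 [0.5587 0.0682 0.0963] [-1.7  0.9  4.1] 0.0429 36.4
```

Contact came at 0.0963, exactly the height expected for the nest floor. Now I'll release and look.

```bash
python3 - <<'E'
from h import *
arm.grip(.062); st("open"); arm.move_l(np.r_[NEST[:2],.2],feed=.2)
arm.move_ptp(DB-.055*X+np.array([0,0,.14]),o(YAW)); arm.grip(0); st("front")
a=cv2.resize(arm.capture("top")[230:310,240:340],(500,400),interpolation=cv2.INTER_CUBIC)
b=cv2.resize(arm.capture("scene")[270:330,280:340],(300,300),interpolation=cv2.INTER_CUBIC)
o_=np.zeros((400,800,3),np.uint8);o_[:,:500]=a;o_[:300,500:]=b;cv2.imwrite("pics/p.png",o_[:,:,::-1])
E
```

```text
open 15.5333 [0.5574 0.0683 0.0951] [ 0.6 -0.2  1.1] 0.062 0.0
front 17.4917 [0.4063 0.0936 0.174 ] [-0.7  0.5  0.5] 0.0 0.0
```

View pics/p.png

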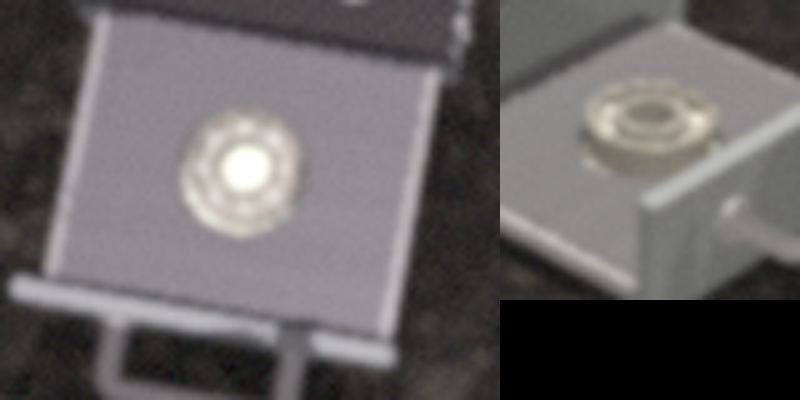

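The bearing appears seated, with a white crescent at the lower left meaning it sits against the upper-right side of the nest. I'll confirm by overlaying predicted outlines.

```bash
python3 - <<'E'
from h import *
t=np.linspace(0,2*np.pi,60)
def circ(c,r,z,n): return np.array([px([c[0]+r*np.cos(a),c[1]+r*np.sin(a),z],n) for a in t])
out=[]
for n,(x0,y0,s) in{"top":(260,238,7),"scene":(288,278,7)}.items():
    im=arm.capture(n)[:,:,::-1]; c=w((288.178,264.182),.016) if n=="top" else w((309.5,299.04),.016,"scene")
    for v in(0,1):
        a=cv2.resize(im[y0:y0+42,x0:x0+56],None,fx=s,fy=s,interpolation=cv2.INTER_CUBIC)
        if v:
            for r,z,col in((.0235,.030,(0,255,0)),(.0235,.034,(0,0,255)),(.0255,.020,(255,0,0))):
                p=((circ(c,r,z,n)-[x0,y0]+.5)*s).astype(np.int32); cv2.polylines(a,[p],True,col,1)
        out.append(a)
cv2.imwrite("pics/ov.png",np.vstack([np.hstack(out[:2]),np.hstack(out[2:])]))
E
```

```text
(no output)
```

View pics/ov.png

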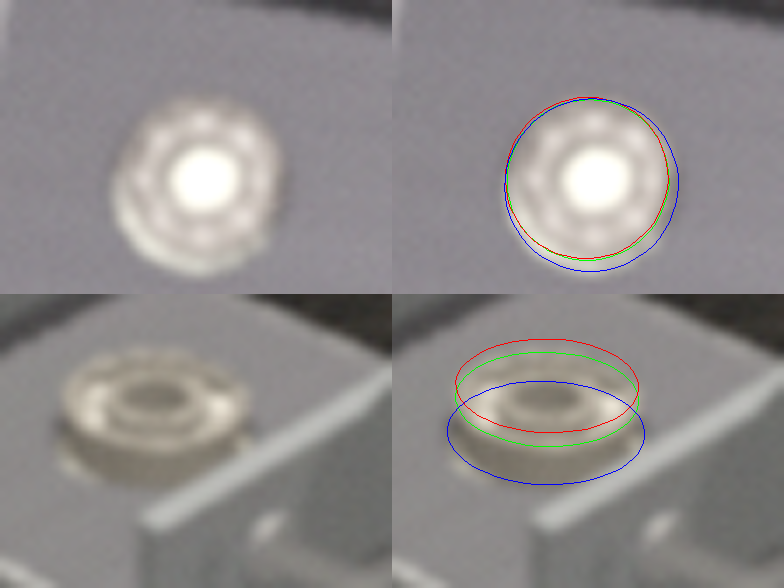

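In the scene view the green outline (seated) matches, and the red one (resting on the plate) doesn't. I'll push the drawer home now.

```bash
python3 - <<'E'
from h import *
s=np.r_[DB[:2],.092]
arm.move_l(s-.055*X,feed=.15); st("low")
print(arm.move_l(s+.075*X,feed=.07,max_force=15)); st("p1"); 
print(arm.move_l(s+.118*X,feed=.03,max_force=12)); st("p2"); arm.wait(.3); st("hold")
p=arm.get_position(); print("travel",(p-s)@X)
E
```

```text
low 18.3917 [0.4067 0.0936 0.0926] [-0.7 -0.5  0.2] -0.0002 0.0
False
p1 20.4 [0.5343 0.0719 0.0921] [-0.4 -0.1 -0.5] 0.0 0.4
True
p2 21.3 [0.5589 0.0675 0.0912] [ 1.3  0.2 -0.9] 0.0 0.0
hold 21.6 [0.5577 0.0677 0.0905] [ 0.7  0.6 -0.1] -0.0001 0.0
travel 0.09872236856941008
```

```bash
python3 - <<'E'
from h import *
s=np.r_[DB[:2],.092]
print(arm.move_l(s+.118*X,feed=.03,max_force=18)); st("p3"); arm.wait(.3); st("hold")
print("travel",(arm.get_position()-s)@X)
arm.move_l(s+.05*X,feed=.2); arm.move_l(s+.05*X+.13*Z,feed=.3); st("clear")
arm.grip(.06)
a=cv2.resize(arm.capture("top")[155:325,240:370],None,fx=3.5,fy=3.5,interpolation=cv2.INTER_CUBIC)
b=cv2.resize(arm.capture("scene")[190:330,200:370],(345,284))
o_=np.zeros((595,800,3),np.uint8);o_[:,:455]=a;o_[:284,455:]=b;cv2.imwrite("pics/d.png",o_[:,:,::-1])
E
```

```text
True
p3 21.9417 [0.5597 0.0675 0.0898] [0.8 0.2 0.1] 0.0003 0.0
hold 22.2417 [0.5591 0.0675 0.0893] [0.3 0.2 0.8] -0.0003 0.0
travel 0.10013544736296932
clear 23.225 [0.5107 0.0757 0.2231] [ 0.5  0.4 -0.2] -0.0001 0.0
```

View pics/d.png

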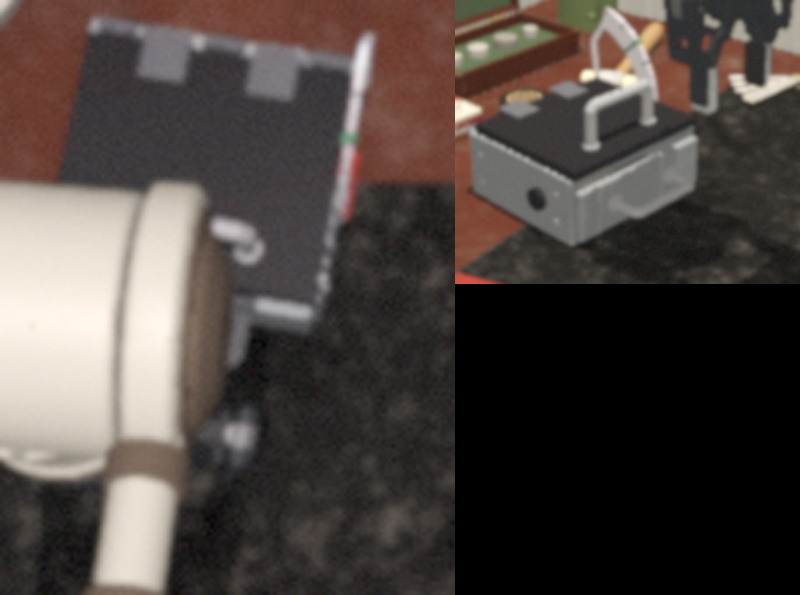

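The drawer is home: 0.100 m travelled against 0.0995 predicted, hard stop felt, and the front flush in the scene view. Next I'll grip the lid bar.

```bash
python3 - <<'E'
from h import *
arm.move_l(arm.get_position()+.04*Z,feed=.2)
arm.move_ptp(np.r_[LB[:2],.25],o(YAW+np.pi/2)); arm.grip(.05); st("above")
print(arm.move_l(np.r_[LB[:2],.174],feed=.08,max_force=6)); st("down")
arm.grip(0,40); st("gripped")
E
```

```text
above 25.9583 [0.6289 0.0548 0.2501] [-0.1  0.1  1. ] 0.05 0.0
False
down 27.0583 [0.6295 0.0547 0.1748] [0.9 0.3 0.5] 0.0499 0.0
gripped 27.5083 [0.6297 0.0546 0.1746] [ 4.  -0.3 -0.6] 0.0085 39.0
```

```bash
python3 - <<'E'
from h import *
p0=arm.get_position(); a0=np.arctan2(50,120); r=.130
for d in np.arange(7.5,45.1,7.5):
    a=a0+np.radians(d)
    t=p0+X*r*(np.cos(a0)-np.cos(a))+Z*r*(np.sin(a)-np.sin(a0))
    arm.move_l(t,feed=.05)
    if d in(7.5,22.5,45): st(d)
arm.wait(.3); p=arm.get_position()-p0; st("end"); print(p@X,p[2], "want",r*(np.cos(a0)-np.cos(a)),r*(np.sin(a)-np.sin(a0)))
a=cv2.resize(arm.capture("scene")[170:300,200:360],(738,600),interpolation=cv2.INTER_CUBIC)
cv2.imwrite("pics/e.png",a[:,:,::-1])
E
```

```text
7.5 28.0167 [0.6366 0.0534 0.189 ] [ 2.3 -0.3 -7.3] 0.0084 38.8
22.5 29.0 [0.6567 0.0498 0.2172] [-8.2 -0.2  1.1] 0.0087 39.1
45.0 30.475 [0.699  0.0423 0.2482] [-11.5  -2.4  10.8] 0.0081 39.4
end 30.775 [0.6989 0.0424 0.2481] [-10.8  -2.   10.7] 0.0083 39.4
0.07023674541497538 0.07355593634515367 want 0.07050252531694168 0.0702081528017131
```

View pics/e.png

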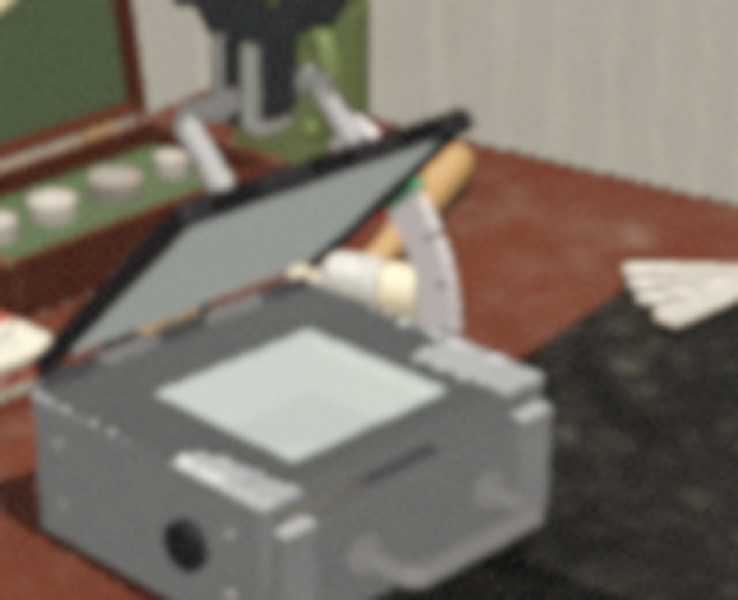

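The lid is open near 45° with the pointer by the green mark at about (413,185) in the crop. I'll check the angle from the lid's free-edge corners, about (465,118) and (183,210), and the grip from the force reading.

```bash
python3 - <<'E'
from h import *
Y=np.array([-X[1],X[0],0]); A=np.r_[LB[:2],.068]+.12*X
for d in(35,40,45,50,55):
    t=np.radians(d); u=-X*np.cos(t)+Z*np.sin(t); n=X*np.sin(t)+Z*np.cos(t)
    f=lambda p:((px(p,"scene")-[200,170])*[738/160,600/130]).round().tolist()
    print(d,"R top/bot",f(A+.15*u+.011*n-.076*Y),f(A+.15*u-.076*Y),"L",f(A+.15*u+.011*n+.076*Y),f(A+.15*u+.076*Y),
      "bar",f(A+.12*u+.05*n+.032*Y))
p=arm.get_position(); g=p-.054*Z-A; print("grasp angle",np.degrees(np.arctan2(g[2],-g@X)-np.arctan2(50,120)),np.hypot(g[2],g@X))
im=arm.capture("scene")[180:260,240:320]; cv2.imwrite("pics/f.png",cv2.resize(im,(600,600),interpolation=cv2.INTER_CUBIC)[:,:,::-1])
st("now")
E
```

```text
35 R top/bot [501.0, 148.0] [512.0, 173.0] L [223.0, 253.0] [236.0, 280.0] bar [225.0, 152.0]
40 R top/bot [486.0, 120.0] [498.0, 144.0] L [206.0, 221.0] [220.0, 248.0] bar [208.0, 132.0]
45 R top/bot [469.0, 94.0] [483.0, 117.0] L [188.0, 191.0] [203.0, 217.0] bar [190.0, 114.0]
50 R top/bot [451.0, 70.0] [466.0, 91.0] L [169.0, 163.0] [185.0, 187.0] bar [172.0, 98.0]
55 R top/bot [431.0, 47.0] [447.0, 66.0] L [148.0, 137.0] [165.0, 160.0] bar [153.0, 85.0]
grasp angle 46.1274198790323 0.13528894166743857
now 30.875 [0.6989 0.0423 0.2481] [-11.1  -1.4  10.4] 0.0081 39.4
```

View pics/f.png

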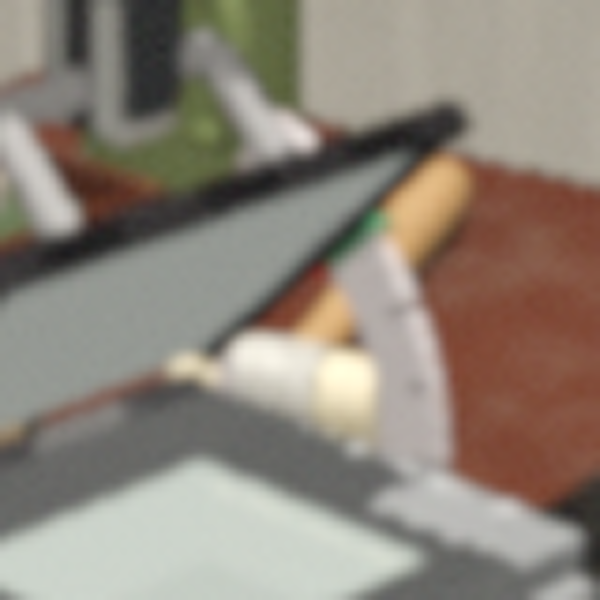

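Most cues put the lid at 43–47°. To remove the calibration bias, I'll compare against the shut-lid picture and look at the pointer from the top.

```bash
python3 - <<'E'
from h import *
Y=np.array([-X[1],X[0],0]); A=np.r_[LB[:2],.068]+.12*X
f=lambda p:((px(p,"scene")-[200,190])*5).round().tolist()
print("R top",f(A-.15*X+.011*Z-.076*Y),"L top",f(A-.15*X+.011*Z+.076*Y),"bar",f(A-.12*X+.05*Z+.032*Y),f(A-.12*X+.05*Z-.032*Y))
a=cv2.resize(cv2.imread("pics/scene0.png")[190:310,200:330],None,fx=5,fy=5,interpolation=cv2.INTER_CUBIC)
b=cv2.resize(arm.capture("top")[155:235,325:355][:,:,::-1],None,fx=5,fy=5,interpolation=cv2.INTER_CUBIC)
o_=np.zeros((600,800,3),np.uint8);o_[:600,:650]=a;o_[:400,650:]=b;cv2.imwrite("pics/g.png",o_)
E
```

```text
R top [604.0, 289.0] L top [316.0, 428.0] bar [345.0, 259.0] [469.0, 206.0]
```

View pics/g.png

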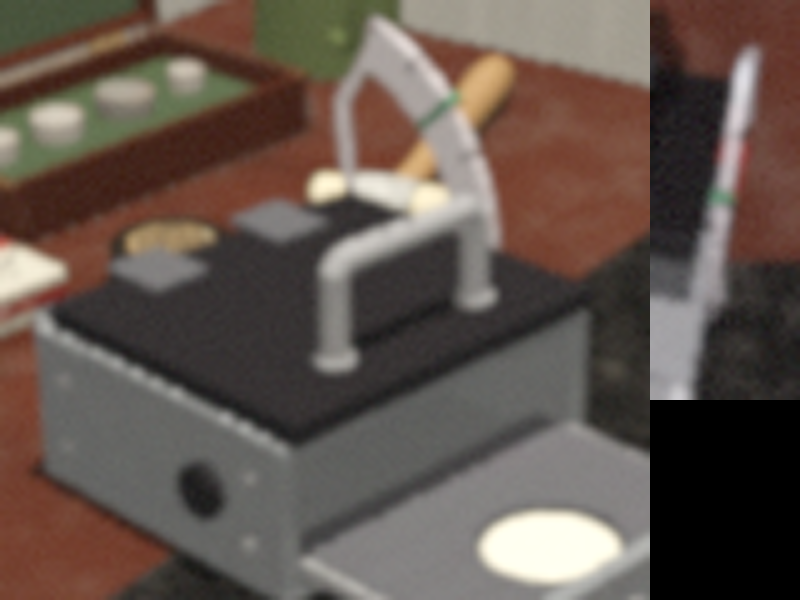

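The shut-lid baseline puts the lid at about 43°, while arm kinematics gives 46°. Both are within tolerance. I'll nudge it +1° towards the middle, check that it's steady, and hand in.

```bash
python3 - <<'E'
from h import *
p=arm.get_position(); arm.move_l(p+.0025*(.92*X+.38*Z),feed=.02); st("nudge"); print((arm.get_position()-p)@X,(arm.get_position()-p)[2])
arm.wait(.8); st("hold"); q=arm.get_position(); arm.wait(.5); print(np.abs(arm.get_position()-q).max()*1e3,"mm drift")
print(arm.job_done())
E
```

```text
nudge 31.3167 [0.7003 0.042  0.2488] [-6.7 -0.5 -2.8] 0.0085 39.3
0.0014893331599422585 0.0006595663194596812
hold 32.1167 [0.7003 0.042  0.2488] [-6.2 -1.2 -1.6] 0.0083 39.3
0.018055909335901177 mm drift
the job is handed in; nothing more can be done
None
```

The job is handed in at about 32 s: the larger bearing is in the nest, the drawer is home, and the lid is gripped steady at an estimated 44–47°, though the hand-in returned no verdict.

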